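# Lock the punch chest with its C-hook pin

### The arm

A 6-joint arm with a two-finger parallel gripper is mounted at the origin on the work surface. World frame = base frame: x ahead of the robot, y to its left, z up, the work surface at z = 0. Lengths are in m, angles in degrees, forces in N, time in s.
With the tool pointing down it reaches from about 0.35 to 0.875 m from the base axis. Payload 4.2 kg.
Tool frame: the origin (TCP) lies at the very end of the fingers, on their centre line; the grasp point (between the pads) lies 19 mm behind it (r.grip_point_offset is the distance from the TCP to the grasp point, in m); z points along the fingers, y is the line along which they close (so a half turn about z gives the same grasp; the last joint's range is limited). The gripper opens to 87 mm and grips with 3 to 60 N. Pads are 19 mm wide; open, the fingers measure 117 mm over their backs; the gripper's body (75 mm by 190 mm) begins 51 mm behind the grasp point.
Start: joints at [90.676, 22.042, 0.453, 0, -68.411, -14.817], TCP at [0.153, 0.606, 0.223] pointing down, gripper open.
Joint ranges: [-179.83, 179.83], [-69.29, 118.12], [-61.27, 80.66], [-181.25, 117.63], [-171.15, -9.14], [-177.46, 177.46]. Speed limits (degrees/s): [159.86, 159.86, 180, 180, 180, 180].

### API

Orientations are given as a 3x3 rotation matrix whose columns are the frame's x, y, z axes.
In Python, from station import r, cams gives the robot as it stands. The module is installed in compiled form; this text tells all that it offers.
- The arm moves only by the shell command python3 -m handwheel 'ROWS'. ROWS is JSON, a list that holds one entry, the list of rows, each a list of 7 numbers: the turn, a rotation vector about the tool's x, y, z in units of 6 degrees (1.0 is 6 degrees), then the shift along the tool's x, y, z in m, then the finger opening in m, from 0 to 0.087. In form: [[[ax, ay, az, x, y, z, jaw], ...]]. A call has 1 to 12 rows; each row shifts and turns the commanded pose from where the row before left it, along the tool's axes as they then stand; what a row does not reach is not made up. A row lasts 1/10 s, in which the tool goes at most 50 mm and 8.59 degrees, less where a joint would pass 70% of its speed; a pose out of reach is approached as far as the arm can. A call with a gripper value outside its range is refused whole. The fingers move at their own pace and stop on an object; the grip force is fixed at half the most. Time passes only in rows, so rows that do not move let the fingers close. It gives the time, the measured TCP pose, the force, the opening and the grip force at its end, in the units of the state.
- r.sense(): the state, without advancing time (a new reading comes with each control period).
- cams.capture(name): name is "side" or "top" or "wrist"; returns the picture (480x640x3 uint8, red, green, blue); there is no depth.
- cams.get_calibration(name): a dict with "camera_matrix" (3x3 intrinsics, pixels), "rvec" (rotation vector, rad) and "tvec" (3), from world to camera coordinates, as OpenCV has them; the wrist camera has in their place "T_tool_cam" (4x4, takes a point from camera to tool coordinates, whose origin is the TCP and whose axes are the flange's). Camera axes: x right, y down, z forward; pixel columns grow to the right and rows downward; lengths in m; the calibration is good to about 2 mm. A picture is of the moment at which its call begins: read the wrist's pose just before it. get_calibration takes no time and is no camera call.
- r.finish_job(): hands the job in; it is judged then, once.
The state is a dict: "time_s": time; "joints": joint angles; "joint_velocities": joint speeds; "effort": joint torques, N m; "tcp_pos": TCP position; "ee_rot": TCP orientation; "wrist_force": force on the tool from outside, world axes, zero at the start; "moment": the same for the moment, N m; "gripper_width": opening from 0.0 (shut) to 1.0 (fully open); "gripper_force": force on a finger pad.
Only numpy, scipy, OpenCV 4.12 (cv2) and the standard library are available. Lean on these libraries where they do the work, as an engineer would, in place of code of your own. Each camera call takes 0.05 s, during which the arm holds its last target. There are 200 camera calls.

### The job

Lock the wooden punch chest: take the red-handled locking pin from the bench and pass its curved steel hook through the brass eye on the chest lid, swinging it round along its curve until the middle of the curve is in the eye. Leave the pin lying flat on the lid, hooked through the eye, and do not disturb the hammer, the jar and the bangle.

Things in the scene. Friction and masses are not known exactly. Their poses are not given: they have to be found in the camera images.
- pin: Loose locking pin, about 0.25 kg, flat on the bench. Red grip block 70 (x) by 26 (y) by 42 mm high; origin: centre of the block's underside, z up. From its +x end a round steel bar 10 mm thick (axis 5 mm above the underside) curls in a level half circle, radius 45 mm to its axis, towards +y: (43, 0) by (88, 45) to its free tip (43, 90) mm. The block is pinched across its width from above
- hook_centre (a point): Centre of the hook's half circle, on the pin at (43, 45, 5) mm; axes as pin. Turning the pin about the vertical through this point moves the bar along its own curve
- hook_crown (a point): Middle of the hook's curve, on the bar's axis, at (88, 45, 5) mm on the pin; axes as pin
- hook_tip (a point): Free end of the hook's bar axis, at (43, 90, 5) mm on the pin (the rounded end stands 5 mm further out). Axes as pin: the tip points along the pin's -x, so it leads when the pin turns anticlockwise seen from above (+yaw)
- chest: Fixed closed wooden chest, 250 mm (x) by 310 mm (y), 90 mm high, flat lid of two leaves; origin at the centre of its underside, on the bench. The upright eye stands at the middle of the lid
- eye (a point): Centre of the brass eye, 20 mm above the lid (110 mm above the bench); axes as chest. A fixed upright ring in the chest's y-z plane: one looks through it along the chest's x, from either side. 48 mm inside diameter, 64 mm outside, wire 8 mm thick; its foot is sunk in the lid, its top 52 mm above the lid. The dark strap under it is flush with the lid
- hammer: Bystander: loose hammer lying beyond the pin (higher x); leave it
- polish: Bystander: amber jar 64 mm across and 85 mm high, standing; leave it
- bangle: Bystander: loose copper bangle 72 mm across and 22 mm high, lying to the right of the pin (lower y); leave it
Things that resemble listed ones, but are neither listed nor needed, are in the scene too. What is shaped like the pin but green or pink is not meant.

How it is judged:
By the outcome, as a careful person would: the job done as asked, in the order asked, and still so for the second after the job is handed in, with the robot touching nothing.
It also fails if it takes over 48 s, if anything falls off the work surface, if the arm or the gripper's body presses on something with over 40 N, if the wrist force passes 120 N, or if a joint passes its speed limit or range.

## Working session

There is one attempt and no reset: what is moved stays moved. The work goes in short steps, Python scripts to look and compute and a shell command to move; the robot and the scene stay as the last step left them, time stands still between calls to the robot, and variables do not carry over. Pictures are saved under pics/ and viewed, at most 12 in all, crops included, and the job is handed in when it is done.

```bash
mkdir -p pics
python3 - <<'E'
from station import r,cams
import cv2,numpy as np
s=r.sense();print(s)
for n in("top","side"):
    cv2.imwrite(f"pics/{n}0.png",cams.capture(n)[:,:,::-1])
    print(n,cams.get_calibration(n))
print(cams.get_calibration("wrist"), r.grip_point_offset)
E
```

```text
{'time_s': 0.0, 'joints': array([ 9.06766034e+01,  2.20909107e+01,  3.78723034e-01, -3.18921418e-02,
       -6.84098136e+01, -1.48171422e+01]), 'joint_velocities': array([ 0.0094389 , -0.02985874, -0.08185716,  0.00509466,  0.05397701,
        0.05876037]), 'effort': array([-6.26899837e-04, -3.90665889e+01,  1.87410361e+01,  4.22007188e+00,
        1.09724421e-02, -1.94114318e-04]), 'tcp_pos': array([0.15250209, 0.60547861, 0.22144329]), 'ee_rot': array([[ 9.69649225e-01, -2.44499772e-01, -4.92389999e-04],
       [-2.44500264e-01, -9.69646875e-01, -2.13523066e-03],
       [ 4.46189849e-05,  2.19081424e-03, -9.99997599e-01]]), 'wrist_force': array([ 0.13242896, -0.08346   , -0.19329144]), 'moment': array([ 0.00316461,  0.03720142, -0.01874928]), 'gripper_force': 0.0, 'gripper_width': 1.002368481263127}
top {'camera_matrix': array([[578.44779447,   0.        , 320.59923545],
       [  0.        , 578.44779447, 249.58723326],
       [  0.        ,   0.        ,   1.        ]]), 'rvec': array([ 2.18558567, -2.21852521,  0.05332632]), 'tvec': array([-0.14151723,  0.49096575,  1.19808696])}
side {'camera_matrix': array([[474.47672272,   0.        , 326.33235326],
       [  0.        , 474.47672272, 238.04019733],
       [  0.        ,   0.        ,   1.        ]]), 'rvec': array([ 2.36005929, -0.40421954,  0.17209286]), 'tvec': array([-0.52789044,  0.06070629,  0.95033953])}
{'camera_matrix': array([[371.5274303 ,   0.        , 321.20576663],
       [  0.        , 371.5274303 , 241.60763931],
       [  0.        ,   0.        ,   1.        ]]), 'T_tool_cam': array([[ 4.04113429e-04, -9.59949169e-01, -2.80173927e-01,
         7.53996970e-02],
       [ 9.99999776e-01,  5.37545637e-04, -3.99406010e-04,
         6.11491406e-04],
       [ 5.34015739e-04, -2.80173703e-01,  9.59949171e-01,
        -1.62863811e-01],
       [ 0.00000000e+00,  0.00000000e+00,  0.00000000e+00,
         1.00000000e+00]])} 0.0187
```

View pics/top0.png

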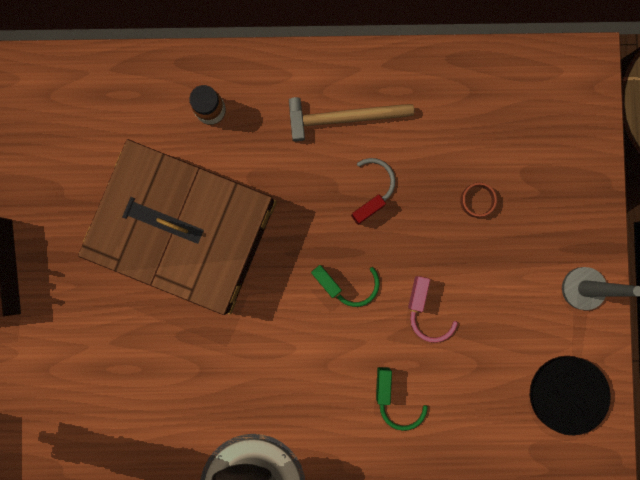

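View pics/side0.png

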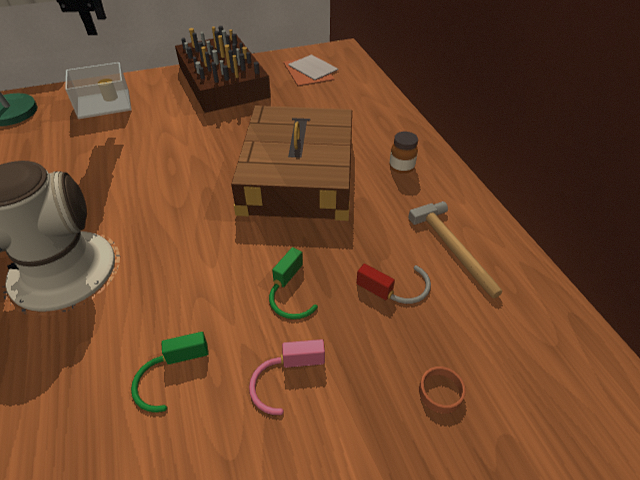

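Candidates in the top view: red block and steel hook at (368,209), green at (327,281) and (385,386), pink at (420,294). The only one that fits the description is the red one at (368,209). The eye is near (172,224) on the strap, which runs (125,208)→(203,238). Next I'll check the choice in a close crop and project points.

```bash
cat > h.py <<'E'
from station import r,cams
import cv2,numpy as np
def cam(n,s=None):
    c=cams.get_calibration(n);K=c["camera_matrix"]
    if n!="wrist":
        R=cv2.Rodrigues(c["rvec"])[0];return K,R,np.array(c["tvec"]).ravel()
    T=np.eye(4);T[:3,:3]=s["ee_rot"];T[:3,3]=s["tcp_pos"]
    W=np.linalg.inv(T@c["T_tool_cam"]);return K,W[:3,:3],W[:3,3]
def ray(C,uv,z):
    K,R,t=C;o=-R.T@t;d=R.T@np.linalg.solve(K,[uv[0],uv[1],1.]);return o+d*(z-o[2])/d[2]
def proj(C,P):
    K,R,t=C;p=(K@(R@np.atleast_2d(P).T+t[:,None]));return (p[:2]/p[2]).T
def redrect(im,C,z):
    h=cv2.cvtColor(im,cv2.COLOR_RGB2HSV);m=(((h[...,0]<4)|(h[...,0]>174))&(h[...,1]>190)&(h[...,2]>60)).astype(np.uint8)
    n,l,st,ce=cv2.connectedComponentsWithStats(m);return [(st[i],ce[i]) for i in range(1,n) if st[i,4]>40],l
E
python3 - <<'E'
from h import *
im=cv2.imread("pics/top0.png");C=cam("top")
a=cv2.resize(im[140:250,310:420],None,fx=5,fy=5,interpolation=cv2.INTER_CUBIC)
cv2.imwrite("pics/cropA.png",a)
for n,uv,z in [("blockA",(354,217),.042),("blockB",(383,199),.042),("crown",(394,180),.005),("tip",(360,163),.005),("strapA",(125,208),.09),("strapB",(203,238),.09),("eyetop",(172,224),.142),("c1",(127,140),.09),("c2",(272,200),.09),("c3",(82,255),.09),("c4",(227,313),.09)]:
    print(n,ray(C,uv,z).round(4))
E
```

```text
blockA [ 0.553  -0.2179  0.042 ]
blockB [ 0.5891 -0.2778  0.042 ]
crown [ 0.6339 -0.3062  0.005 ]
tip [ 0.6711 -0.235   0.005 ]
strapA [0.5725 0.233  0.09  ]
strapB [0.5114 0.0809 0.09  ]
eyetop [0.535  0.1282 0.142 ]
c1 [0.7067 0.229  0.09  ]
c2 [ 0.5841 -0.0546  0.09  ]
c3 [0.4817 0.3167 0.09  ]
c4 [0.3648 0.0353 0.09  ]
```

View pics/cropA.png

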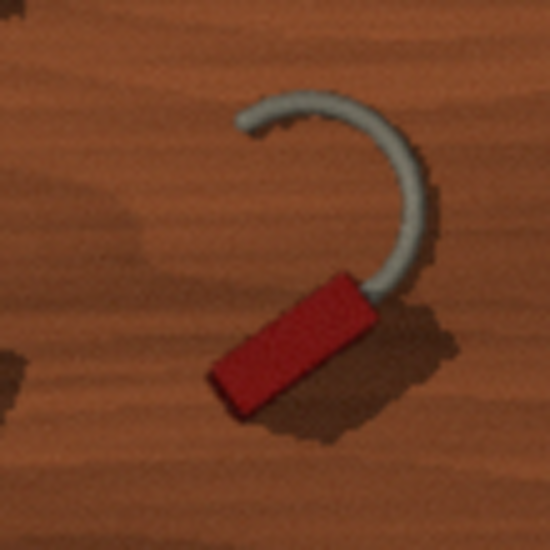

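The crop shows the red block, top centre at about top-view (369,209), with the steel bar curling towards the hammer to a tip at about (359,165). This is the right pin, with yaw about -56°. The chest corners give its centre at (0.534, 0.132) and its y axis at 67° in the world, with sides of 0.31 and 0.25 m as they should be. I'll pass over the chest, look, and then go on to the pin.

```bash
python3 -m handwheel '[[[0,0,0,0.0374,0.0297,-0.0025,0.087],[0,0,0,0.0374,0.0297,-0.0025,0.087],[0,0,0,0.0374,0.0297,-0.0025,0.087],[0,0,0,0.0374,0.0297,-0.0025,0.087],[0,0,0,0.0374,0.0297,-0.0025,0.087],[0,0,0,0.0374,0.0297,-0.0025,0.087],[0,0,0,0.0374,0.0297,-0.0025,0.087],[0,0,0,0.0374,0.0297,-0.0025,0.087],[0,0,0,0.0374,0.0297,-0.0025,0.087],[0,0,0,0.0374,0.0297,-0.0025,0.087],[0,0,0,0.0374,0.0297,-0.0025,0.087],[0,0,0,0.0374,0.0297,-0.0025,0.087]]]'
python3 -m handwheel '[[[0,0,0,0,0,0,0.087],[0,0,0,0,0,0,0.087]]]'
python3 - <<'E'
from h import *
import pickle
s=r.sense();im=cams.capture("wrist");pickle.dump(s,open("s1.pkl","wb"))
cv2.imwrite("pics/w1.png",im[:,:,::-1])
C=cam("wrist",s);print(s["joints"].round(1),s["joint_velocities"].round(2),s["tcp_pos"],proj(C,[[.5343,.1316,.11],[.5343,.1316,.142]]))
E
```

```text
time_s: 1.3
tcp_pos: [0.5014, 0.149, 0.2525]
ee_rot: [[0.97, -0.244, -0.0], [-0.244, -0.97, -0.0], [-0.0, 0.0, -1.0]]
wrist_force: [-0.3, 1.0, 0.1]
gripper_width: 0.999
gripper_force: 0.0
time_s: 1.5
tcp_pos: [0.5009, 0.1497, 0.2519]
ee_rot: [[0.969, -0.247, -0.001], [-0.247, -0.969, -0.0], [-0.001, 0.001, -1.0]]
wrist_force: [-0.3, 0.7, 0.0]
gripper_width: 0.998
gripper_force: 0.0
[ 34.4  10.9 -11.   -0.  -68.2  41.3] [ 2.71 -0.63 -0.5  -0.16  0.07 -0.03] [0.50090604 0.14965931 0.25188375] [[331.84550998 182.19210193]
 [333.05055164 187.76977699]]
```

View pics/w1.png

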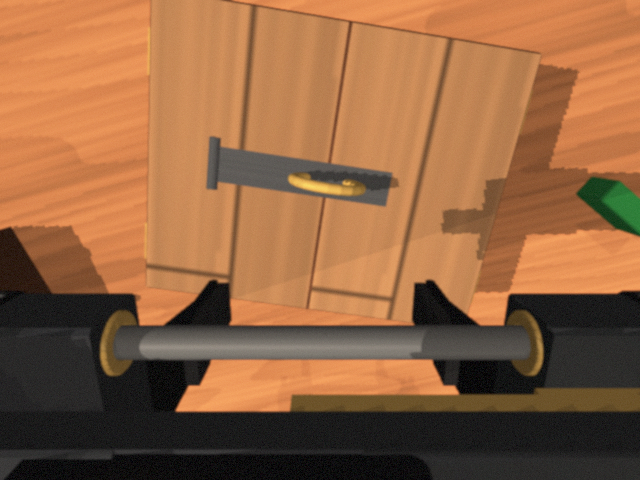

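The wrist view shows the eye's ring from (288,180) to (366,187), within a few pixels of the projected (332,182). The joint readings confirm that yaw = j1 + j6 - 90°.

```bash
python3 - <<'E'
from h import *
import pickle
s=pickle.load(open("s1.pkl","rb"));C=cam("wrist",s)
a,b=ray(C,(288.5,179.5),.11),ray(C,(366,187),.11);d=a-b
print(a,b,(a+b)/2,np.linalg.norm(d),np.degrees(np.arctan2(d[1],d[0])))
for p,q in [((150,0),(150,0)),((147,286),(388,319)),((248,0),(540,53)),((540,53),(470,312)),((350,23),(309,307)),((250,8),(232,300)),((450,40),(391,318))]:
    a,b=ray(C,p,.09),ray(C,q,.09);d=a-b;print(p,a[:2].round(4),b[:2].round(4),np.degrees(np.arctan2(d[1],d[0])))
E
python3 -m handwheel '[[[0,0,0,0.0188,0.0405,-0.003,0.087],[0,0,0,0.0188,0.0405,-0.003,0.087],[0,0,0,0.0188,0.0405,-0.003,0.087],[0,0,0,0.0188,0.0405,-0.003,0.087],[0,0,0,0.0188,0.0405,-0.003,0.087],[0,0,0,0.0188,0.0405,0,0.087],[0,0,0,0.0188,0.0405,0,0.087],[0,0,0,0.0188,0.0405,0,0.087],[0,0,0,0.0188,0.0405,0,0.087]]]'
python3 -m handwheel '[[[0,0,1.17,0,0,0.006,0.087],[0,0,1.17,0,0,0.006,0.087],[0,0,1.17,0,0,0.006,0.087],[0,0,1.17,0,0,0.006,0.087],[0,0,1.17,0,0,0.006,0.087],[0,0,1.17,0,0,0.006,0.087],[0,0,0,0,0,0,0.087],[0,0,0,0,0,0,0.087]]]'
python3 - <<'E'
from h import *
import pickle
s=r.sense();im=cams.capture("wrist");pickle.dump(s,open("s2.pkl","wb"))
cv2.imwrite("pics/w2.png",im[:,:,::-1])
C=cam("wrist",s);print(s["joints"].round(1),s["tcp_pos"])
cs,l=redrect(im,C,.042);print(cs)
E
```

```text
[0.5451333  0.16529531 0.11      ] [0.52358761 0.10542156 0.11      ] [0.53436045 0.13535843 0.11      ] 0.0636324056696361 70.20863058347605
(150, 0) [0.7007 0.2333] [0.7007 0.2333] 0.0
(147, 286) [0.4801 0.324 ] [0.39   0.1105] 67.13352190067219
(248, 0) [0.6822 0.1607] [ 0.59   -0.0526] 66.61081208383547
(540, 53) [ 0.59   -0.0526] [0.3778 0.0324] -21.821662258162366
(350, 23) [0.6477 0.0886] [0.4213 0.1814] -22.29099657504501
(250, 8) [0.6767 0.1608] [0.4465 0.2508] -21.35312372583551
(450, 40) [0.6168 0.0151] [0.3903 0.1074] -22.173357560390503
time_s: 2.45
tcp_pos: [0.5763, -0.2436, 0.2675]
ee_rot: [[0.97, -0.241, -0.0], [-0.241, -0.97, 0.0], [-0.0, -0.0, -1.0]]
wrist_force: [1.3, 0.4, -0.8]
gripper_width: 1.001
gripper_force: 0.0
time_s: 3.25
tcp_pos: [0.5761, -0.2426, 0.2316]
ee_rot: [[0.559, -0.829, -0.0], [-0.829, -0.559, -0.0], [-0.0, 0.0, -1.0]]
wrist_force: [-0.0, 0.7, -0.2]
gripper_width: 0.998
gripper_force: 0.0
[ -8.   21.7   1.3   0.  -69.6  42. ] [ 0.57614944 -0.24263102  0.23161312]
[(array([ 316,  175,   26,   72, 1740], dtype=int32), array([328.90977011, 210.67643678]))]
```

View pics/w2.png

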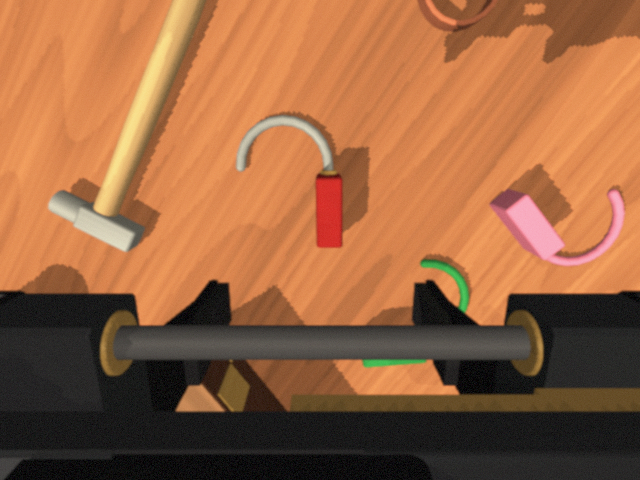

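The wrist view shows the red block upright in the image, columns 316-342 and rows 175-247, so the tool is in line with it. The tip is at (240,167), the hammer is well to the left and the bangle is at the top.

Run:
```python
from h import *
import pickle
from scipy.optimize import minimize
s=pickle.load(open("s2.pkl","rb"));C=cam("wrist",s)
im=cv2.imread("pics/w2.png")[:,:,::-1].copy();cs,l=redrect(im,C,0);m=(l>0).astype(np.uint8)
yawt=np.degrees(np.arctan2(s["ee_rot"][1,0],s["ee_rot"][0,0]))
B=np.array([[x,y,z] for x in(-35,35) for y in(-13,13) for z in(0,42)])/1000
def R(a):a=np.radians(a);return np.array([[np.cos(a),-np.sin(a),0],[np.sin(a),np.cos(a),0],[0,0,1]])
def mask(p):
    q=cv2.convexHull(proj(C,B@R(p[2]*10).T+[p[0]/100,p[1]/100,0]).astype(np.float32))
    k=np.zeros(m.shape,np.uint8);cv2.fillConvexPoly(k,np.round(q*16).astype(np.int32),1,cv2.LINE_8,4);return k
f=lambda p:(mask(p)^m).sum()
o=minimize(f,[57.1,-24.8,-5.6],method="Nelder-Mead",options=dict(initial_simplex=[[57.1,-24.8,-5.6],[58,-24.8,-5.6],[57.1,-24,-5.6],[57.1,-24.8,-5.2]]))
P=np.array([o.x[0]/100,o.x[1]/100,0]);yaw=o.x[2]*10
print(P,yaw,yawt,o.fun,m.sum())
print("pred tip,crown px",proj(C,np.array([[43,90,5],[88,45,5]])/1000@R(yaw).T+P))
print("tool move",s["ee_rot"].T@(P+[0,0,.007]-s["tcp_pos"]))
```

```text
[ 0.56804194 -0.24728416  0.        ] -53.92091853137862 -55.988933715429596 381.0 1740
pred tip,crown px [[240.41009396 170.38812163]
 [280.97395665 123.13043591]]
tool move [-0.00064551  0.00927204  0.22461533]
```

Run:
```python
from h import *
import pickle
s=pickle.load(open("s2.pkl","rb"));C=cam("wrist",s)
def R(a):a=np.radians(a);return np.array([[np.cos(a),-np.sin(a),0],[np.sin(a),np.cos(a),0],[0,0,1]])
for uv in [(317,178),(341,178),(317,247),(342,247),(329,212)]: print(uv,ray(C,uv,.042)[:2].round(4))
P=np.array([.5685,-.2475,0])
for yaw in(-54,-56,-57.5):print(yaw,proj(C,np.array([[43,90,5],[88,45,5],[35,13,42],[35,-13,42],[-35,13,42],[-35,-13,42],[-35,-13,0]])/1000@R(yaw).T+P).round(0).tolist())
im=cv2.imread("pics/w2.png")[95:265,220:360];cv2.imwrite("pics/w2c.png",cv2.resize(im,None,fx=3.5,fy=3.5,interpolation=cv2.INTER_CUBIC))
```

```text
(317, 178) [ 0.5982 -0.2706]
(341, 178) [ 0.5794 -0.2833]
(317, 247) [ 0.5603 -0.2142]
(342, 247) [ 0.5397 -0.2281]
(329, 212) [ 0.5704 -0.2501]
-54 [[240.0, 170.0], [281.0, 123.0], [314.0, 179.0], [342.0, 178.0], [317.0, 250.0], [343.0, 249.0], [341.0, 238.0]]
-56 [[241.0, 167.0], [284.0, 121.0], [316.0, 179.0], [343.0, 179.0], [316.0, 250.0], [342.0, 250.0], [340.0, 238.0]]
-57.5 [[242.0, 164.0], [286.0, 120.0], [317.0, 178.0], [344.0, 179.0], [315.0, 249.0], [341.0, 250.0], [339.0, 239.0]]
```

View pics/w2c.png

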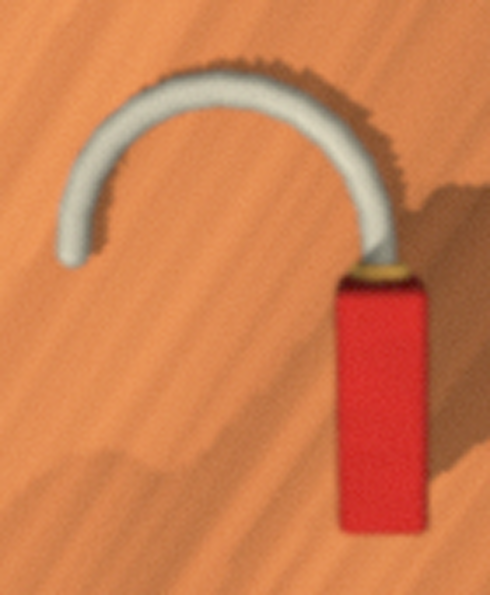

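The crop shows the block's top face at columns 316-342 and rows 177-247. That fits yaw -56° with the pin at about (0.569, -0.2485). I'll shift 9 mm along tool y, descend and grip.

```bash
python3 -m handwheel '[[[0,0,0,0.001,0.0092,0.03,0.087],[0,0,0,0,0,0.045,0.087],[0,0,0,0,0,0.045,0.087],[0,0,0,0,0,0.045,0.087],[0,0,0,0,0,0.035,0.087],[0,0,0,0,0,0.024,0.087],[0,0,0,0,0,0,0.087],[0,0,0,0,0,0,0.0],[0,0,0,0,0,0,0.0],[0,0,0,0,0,0,0.0],[0,0,0,0,0,0,0.0],[0,0,0,0,0,0,0.0]]]'
python3 -m handwheel '[[[0,0,0,0,0,0,0.0],[0,0,0,0,0,0,0.0],[0,0,0,0,0,0,0.0]]]'
```

```text
time_s: 4.5
tcp_pos: [0.5691, -0.25, 0.0085]
ee_rot: [[0.555, -0.832, 0.002], [-0.832, -0.555, -0.0], [0.001, -0.001, -1.0]]
wrist_force: [-0.7, 0.1, 0.2]
gripper_width: 0.629
gripper_force: 0.0
time_s: 4.8
tcp_pos: [0.5688, -0.2499, 0.0076]
ee_rot: [[0.555, -0.832, 0.0], [-0.832, -0.555, -0.0], [0.0, -0.0, -1.0]]
wrist_force: [1.2, 1.0, -0.6]
gripper_width: 0.355
gripper_force: 0.7
```

```bash
python3 -m handwheel '[[[0,0,0,0,0,0,0.0],[0,0,0,0,0,0,0.0],[0,0,0,0,0,0,0.0],[0,0,0,0,0,-0.01,0.0],[0,0,0,0,0,-0.03,0.0],[0,0,0,0,0,-0.04,0.0],[0,0,0,0,0,-0.04,0.0],[0,0,0,0,0,-0.04,0.0],[0,0,0,0,0,-0.04,0.0],[0,0,0,0,0,-0.02,0.0],[0,0,0,0,0,0,0.0],[0,0,0,0,0,0,0.0]]]'
python3 - <<'E'
from h import *
import pickle
s=r.sense();im=cams.capture("wrist");pickle.dump(s,open("s3.pkl","wb"))
cv2.imwrite("pics/w3.png",im[:,:,::-1])
C=cam("wrist",s)
T=s["ee_rot"];
# predicted in grasp: pin frame = tool x, -tool y, -z; underside 7mm below... 
for dx in(-.003,0,.003):
  P=lambda q:s["tcp_pos"]+T@np.array([q[0]+dx,-q[1],.007-q[2]])
  print(dx,proj(C,[P(np.array(q)/1000) for q in [(43,90,5),(88,45,5),(43,0,5),(-35,13,42),(-35,-13,42),(35,13,42),(35,-13,42)]]).round(0).tolist())
E
```

```text
time_s: 6.0
tcp_pos: [0.5674, -0.2494, 0.2263]
ee_rot: [[0.555, -0.832, -0.003], [-0.832, -0.555, 0.002], [-0.003, 0.001, -1.0]]
wrist_force: [0.1, 0.3, -2.9]
gripper_width: 0.298
gripper_force: 29.5
-0.003 [[120.0, 216.0], [211.0, 111.0], [318.0, 216.0], [287.0, 419.0], [349.0, 419.0], [282.0, 260.0], [353.0, 260.0]]
0 [[119.0, 210.0], [210.0, 103.0], [318.0, 210.0], [286.0, 413.0], [349.0, 413.0], [281.0, 252.0], [353.0, 252.0]]
0.003 [[118.0, 203.0], [209.0, 96.0], [318.0, 203.0], [286.0, 407.0], [349.0, 407.0], [281.0, 244.0], [354.0, 244.0]]
```

View pics/w3.png

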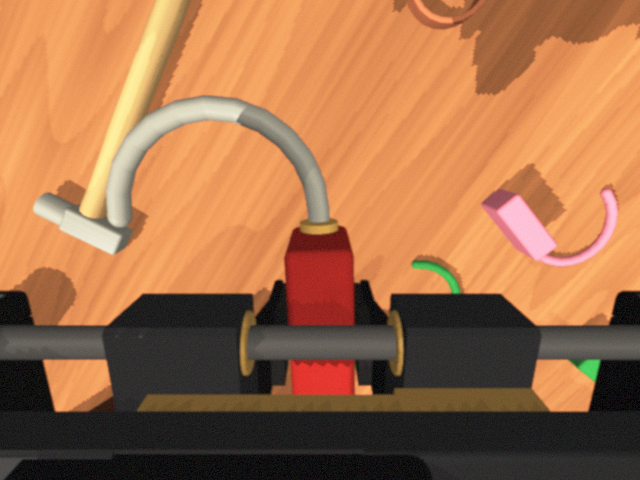

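The hook is gripped flat. The crown axis is at (210,109) and the tip at about (119,217), so the pin origin is about -2.5 mm along tool x in the grasp. The hammer and bangle haven't moved. I'll carry it over the chest with the hook centre above its threading pivot.

```bash
python3 -m handwheel '[[[0,0,0,-0.0393,-0.0114,0,0],[0,0,0,-0.0393,-0.0114,0,0],[0,0,0,-0.0393,-0.0114,0,0],[0,0,0,-0.0393,-0.0114,0,0],[0,0,0,-0.0393,-0.0114,0,0],[0,0,0,-0.0393,-0.0114,0,0],[0,0,0,-0.0393,-0.0114,0,0],[0,0,0,-0.0393,-0.0114,0,0],[0,0,0,-0.0393,-0.0114,0,0],[0,0,0,0,0,0,0],[0,0,0,0,0,0,0],[0,0,0,0,0,0,0]]]'
cat > plan.py <<'E'
from h import *
s=r.sense();T=s["ee_rot"];c=np.array([.0405,-.045,0])
eye=np.array([.534,.1345,.11]);a=np.radians(67.7);C=eye-.045*np.array([np.cos(a),np.sin(a),0]);C[2]=0
now=s["tcp_pos"]+T@c;d=T.T@(C-now)
print(s["joints"].round(1),"hookcentre err tool",d[:2].round(4),"underside-lid",(s["tcp_pos"][2]-.007-.09).round(4),"yaw left",67.7-np.degrees(np.arctan2(T[1,0],T[0,0])))
th=-np.radians(6.2);R=np.array([[np.cos(th),-np.sin(th)],[np.sin(th),np.cos(th)]])
e=c[:2]-R@c[:2];print("per 6.2deg: shift before turn",e,"after turn",R.T@e, "f",s["wrist_force"].round(1))
E
python3 plan.py
```

```text
time_s: 7.25
tcp_pos: [0.457, 0.1004, 0.2263]
ee_rot: [[0.555, -0.832, -0.003], [-0.832, -0.555, -0.001], [-0.0, 0.003, -1.0]]
wrist_force: [0.1, -0.3, -2.6]
gripper_width: 0.295
gripper_force: 29.9
[ 32.4   6.5 -20.2  -0.  -63.5   1.4] hookcentre err tool [-0.0009 -0.0013] underside-lid 0.1293 yaw left 123.99590982340817
per 6.2deg: shift before turn [0.00509686 0.00411077] after turn [0.00462309 0.00463718] f [ 0.1 -0.3 -2.6]
```

```bash
python3 -m handwheel '[[[0,0,0,-0.001,-0.001,0.02,0],[0,0,0,0,0,0.03,0],[0,0,0,0,0,0.03,0],[0,0,0,0,0,0.022,0],[0,0,0,0,0,0.015,0],[0,0,0,0,0,0,0],[0,0,0,0,0,0,0],[0,0,0,0,0,0,0]]]'
python3 plan.py
python3 - <<'E'
from h import *
im=cams.capture("wrist");cv2.imwrite("pics/w4.png",im[:,:,::-1])
E
```

```text
time_s: 8.05
tcp_pos: [0.4588, 0.1024, 0.1115]
ee_rot: [[0.555, -0.832, 0.002], [-0.832, -0.555, 0.001], [0.0, -0.002, -1.0]]
wrist_force: [-0.7, -0.4, -2.7]
gripper_width: 0.295
gripper_force: 29.9
[ 32.5  13.9 -29.7   0.  -46.3   1.2] hookcentre err tool [-0.0003  0.0022] underside-lid 0.0145 yaw left 124.0009036036952
per 6.2deg: shift before turn [0.00509686 0.00411077] after turn [0.00462309 0.00463718] f [-0.7 -0.4 -2.7]
```

View pics/w4.png

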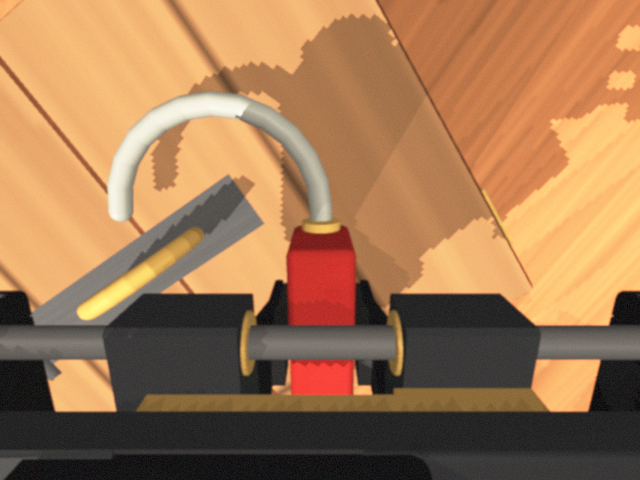

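The pin is hovering over the lid, with its tip at (120,214) short of the eye, whose ring runs from (80,312) to (203,235). I'll check the eye position by projecting the ring, and try three small turning rows, which stay clear.

```bash
python3 - <<'E'
from h import *
s=r.sense();C=cam("wrist",s)
t=np.linspace(0,np.pi,7);a=np.radians(67.7)
for e in ([.534,.1345],[.534,.131]):
  P=np.array([[e[0]+.028*np.cos(k)*np.cos(a),e[1]+.028*np.cos(k)*np.sin(a),.11+.028*np.sin(k)] for k in t]);print(proj(C,P).round(0).tolist())
E
python3 -m handwheel '[[[0,0,-1.033,0.0051,0.0041,0,0],[0,0,-1.033,0.0051,0.0041,0,0],[0,0,0,0,0,0,0],[0,0,0,0,0,0,0]]]'; python3 plan.py
```

```text
[[104.0, 298.0], [93.0, 307.0], [96.0, 306.0], [116.0, 292.0], [147.0, 270.0], [176.0, 249.0], [194.0, 236.0]]
[[107.0, 293.0], [96.0, 301.0], [100.0, 299.0], [120.0, 285.0], [151.0, 264.0], [180.0, 243.0], [198.0, 230.0]]
time_s: 8.5
tcp_pos: [0.4578, 0.0897, 0.1112]
ee_rot: [[0.719, -0.695, 0.001], [-0.695, -0.719, 0.001], [0.0, -0.001, -1.0]]
wrist_force: [0.4, 1.3, -2.1]
gripper_width: 0.298
gripper_force: 29.9
[ 31.1  13.6 -30.1   0.  -46.1  14.9] hookcentre err tool [-0.0002  0.0018] underside-lid 0.0142 yaw left 111.70854939730776
per 6.2deg: shift before turn [0.00509686 0.00411077] after turn [0.00462309 0.00463718] f [ 0.4  1.3 -2.1]
```

The projection matches the eye, and the pivot error is under 2 mm. I'll keep turning.

```bash
python3 -m handwheel '[[[0,0,-1.033,0.0051,0.0059,0.002,0],[0,0,-1.033,0.0051,0.0041,0,0],[0,0,-1.033,0.0051,0.0041,0,0],[0,0,-1.033,0.0051,0.0041,0,0],[0,0,-1.033,0.0051,0.0041,0,0],[0,0,-1.033,0.0051,0.0041,0,0],[0,0,0,0,0,0,0],[0,0,0,0,0,0,0]]]'; python3 plan.py
python3 - <<'E'
from h import *
for n in("wrist","side"):
    im=cams.capture(n)[:,:,::-1];cv2.imwrite(f"pics/5{n}.png",im)
a=cv2.imread("pics/5wrist.png");b=cv2.imread("pics/5side.png")[90:230,220:370]
b=cv2.resize(b,(386,360),interpolation=cv2.INTER_CUBIC);a=cv2.resize(a[60:360,0:340],(408,360))
cv2.imwrite("pics/5.png",np.hstack([a,b]))
E
```

```text
time_s: 9.3
tcp_pos: [0.4712, 0.0528, 0.1087]
ee_rot: [[0.993, -0.12, 0.0], [-0.12, -0.993, 0.0], [0.0, -0.0, -1.0]]
wrist_force: [0.5, 0.0, -2.1]
gripper_width: 0.297
gripper_force: 29.9
[ 26.1  14.6 -29.3  -0.  -46.1  57. ] hookcentre err tool [ 0.0001 -0.0002] underside-lid 0.0117 yaw left 74.56670099999177
per 6.2deg: shift before turn [0.00509686 0.00411077] after turn [0.00462309 0.00463718] f [ 0.5  0.  -2.1]
```

View pics/5.png

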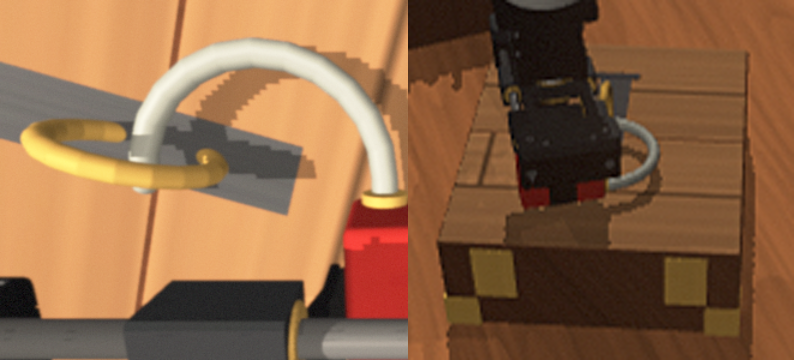

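The tip has entered the ring: at crop (145,165) it is between the ring's ends at x = 25 and 225, with no contact force. I'll turn through the remaining 74°.

```bash
python3 -m handwheel '[[[0,0,-1.033,0.0051,0.0041,0,0],[0,0,-1.033,0.0051,0.0041,0,0],[0,0,-1.033,0.0051,0.0041,0,0],[0,0,-1.033,0.0051,0.0041,0,0],[0,0,-1.033,0.0051,0.0041,0,0],[0,0,0,0,0,0,0],[0,0,0,0,0,0,0]]]'; python3 plan.py
```

```text
time_s: 10.1
tcp_pos: [0.4979, 0.0351, 0.1084]
ee_rot: [[0.913, 0.409, -0.0], [0.409, -0.913, -0.0], [-0.0, -0.0, -1.0]]
wrist_force: [-0.8, -0.2, -3.6]
gripper_width: 0.297
gripper_force: 29.9
[ 22.7  16.8 -26.   -0.  -47.3  91.4] hookcentre err tool [0.0005 0.0001] underside-lid 0.0114 yaw left 43.56072359773721
per 6.2deg: shift before turn [0.00509686 0.00411077] after turn [0.00462309 0.00463718] f [-0.8 -0.2 -3.6]
```

```bash
python3 -m handwheel '[[[0,0,-1.033,0.0053,0.0041,0,0],[0,0,-1.033,0.0053,0.0041,0,0],[0,0,-1.033,0.0051,0.0041,0,0],[0,0,-1.033,0.0051,0.0041,0,0],[0,0,-1.033,0.0051,0.0041,0,0],[0,0,-1.033,0.0051,0.0041,0,0],[0,0,-1.033,0.0051,0.0041,0,0],[0,0,0,0,0,0,0],[0,0,0,0,0,0,0]]]'; python3 plan.py
python3 - <<'E'
from h import *
a=cams.capture("wrist")[:,:,::-1];cv2.imwrite("pics/6.png",a)
E
```

```text
time_s: 11.0
tcp_pos: [0.5427, 0.0385, 0.1084]
ee_rot: [[0.382, 0.924, -0.0], [0.924, -0.382, -0.0], [-0.0, -0.0, -1.0]]
wrist_force: [0.1, -0.4, -3.6]
gripper_width: 0.298
gripper_force: 29.9
[ 21.1  20.7 -19.8  -0.  -49.5 136.4] hookcentre err tool [-0.0001  0.0004] underside-lid 0.0114 yaw left 0.1877319726191331
per 6.2deg: shift before turn [0.00509686 0.00411077] after turn [0.00462309 0.00463718] f [ 0.1 -0.4 -3.6]
```

View pics/6.png

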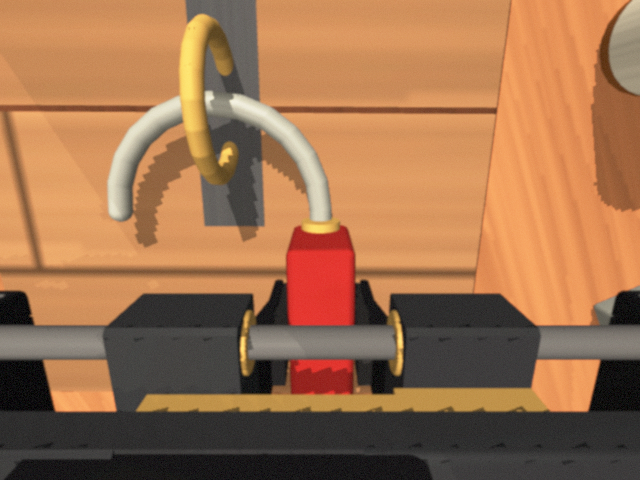

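The crown is at about (215,104), inside the ring, whose visible feet are at (228,72) and (230,150), so it is centred to within a few mm. I'll lower it gently.

```bash
python3 -m handwheel '[[[0,0,0,-0.001,0,0.004,0],[0,0,0,0,0,0.003,0],[0,0,0,0,0,0.002,0],[0,0,0,0,0,0.001,0],[0,0,0,0,0,0,0],[0,0,0,0,0,0,0]]]'; python3 plan.py
```

```text
time_s: 11.65
tcp_pos: [0.5429, 0.0375, 0.0986]
ee_rot: [[0.38, 0.925, 0.0], [0.925, -0.38, -0.0], [0.0, 0.0, -1.0]]
wrist_force: [0.2, 0.3, -2.5]
gripper_width: 0.297
gripper_force: 29.9
[ 21.   21.4 -20.5   0.  -48.1 136.7] hookcentre err tool [ 0.0009 -0.0001] underside-lid 0.0016 yaw left 0.006457730904784853
per 6.2deg: shift before turn [0.00509686 0.00411077] after turn [0.00462309 0.00463718] f [ 0.2  0.3 -2.5]
```

```bash
python3 -m handwheel '[[[0,0,0,0,0,0.001,0],[0,0,0,0,0,0.0005,0],[0,0,0,0,0,0,0],[0,0,0,0,0,0,0],[0,0,0,0,0,0,0]]]'; python3 plan.py
```

```text
time_s: 12.15
tcp_pos: [0.543, 0.0375, 0.0975]
ee_rot: [[0.379, 0.925, 0.001], [0.925, -0.379, 0.0], [0.0, 0.001, -1.0]]
wrist_force: [-0.8, 0.8, 2.1]
gripper_width: 0.296
gripper_force: 29.9
[ 21.   21.5 -20.6   0.  -47.9 136.7] hookcentre err tool [ 0.0008 -0.0002] underside-lid 0.0005 yaw left -0.010385177228499742
per 6.2deg: shift before turn [0.00509686 0.00411077] after turn [0.00462309 0.00463718] f [-0.8  0.8  2.1]
```

It's in contact with the lid at about 4 N. I'll release and rise.

```bash
python3 -m handwheel '[[[0,0,0,0,0,0,0.06],[0,0,0,0,0,0,0.06],[0,0,0,0,0,0,0.06],[0,0,0,0,0,0,0.06],[0,0,0,0,0,0,0.06],[0,0,0,0,0,0,0.06]]]'; python3 -m handwheel '[[[0,0,0,0,0,-0.01,0.06],[0,0,0,0,0,-0.02,0.06],[0,0,0,0,0,-0.04,0.06],[0,0,0,0,0,-0.04,0.06],[0,0,0,0,0,-0.03,0.06],[0,0,0,0,0,0,0.06],[0,0,0,0,0,0,0.06],[0,0,0,0,0,0,0.06]]]'
python3 - <<'E'
from h import *
s=r.sense();C=cam("wrist",s)
a=cams.capture("wrist")[:,:,::-1];b=cams.capture("top")[:,:,::-1]
cv2.imwrite("pics/7.png",np.hstack([a[:300,100:500],cv2.resize(b[50:350,60:520],(400,300))]))
for y in(67.7,):
  a=np.radians(y);print(proj(C,[[.534,.1345,.095]]), proj(C,[[.534+k*.0187*np.cos(a),.1345+k*.0187*np.sin(a),.095] for k in(-1,1)]))
E
```

```text
time_s: 12.75
tcp_pos: [0.5429, 0.0375, 0.097]
ee_rot: [[0.379, 0.925, -0.0], [0.925, -0.379, -0.0], [-0.0, -0.0, -1.0]]
wrist_force: [-0.1, 0.2, -0.4]
gripper_width: 0.671
gripper_force: 0.0
time_s: 13.55
tcp_pos: [0.542, 0.0373, 0.2362]
ee_rot: [[0.38, 0.925, -0.002], [0.925, -0.38, -0.0], [-0.001, -0.002, -1.0]]
wrist_force: [0.4, 0.4, -1.6]
gripper_width: 0.691
gripper_force: 0.0
[[266.3279341  118.73182541]] [[267.30076858 143.59687878]
 [265.31913581  92.94755914]]
```

View pics/7.png

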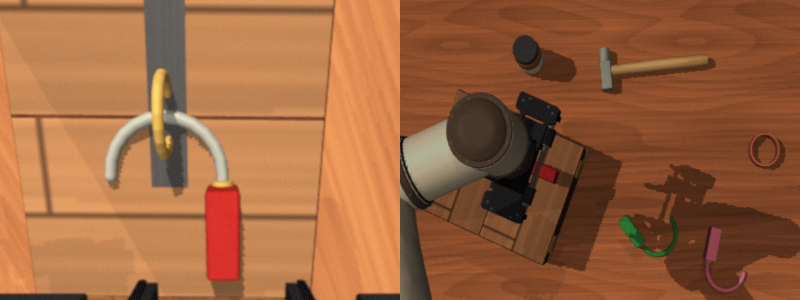

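The pin lies flat on the lid with its crown at wrist pixel (266,118), against the eye's projection at (266,119). The hammer, jar and bangle are where they were, and the gripper is clear.

```bash
python3 -c "
from station import r
print(r.finish_job())"
```

```text
the job is handed in; nothing more can be done
None
```

The job is handed in: the red-handled pin lies flat on the chest lid with the middle of its hook in the brass eye, the hammer, jar and bangle look undisturbed in the last picture, and the robot's clock stood at about 14 s of the 48 s allowed.

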